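Dock the filter changer and switch it to the next filter

TASK

Carry the filter changer by its housing to the dock, set it down fully seated in the fenced bed (either way round) and let go, leaving its latch tab unpressed until then. Then pinch the grip so that the latch tab is squeezed in, slide the grip from the end detent where it stands to the next one, the middle detent, and let go so that the tab springs out and locks there. Leave the other things on the bench where they are.

Things in the scene. Friction and masses are not known exactly. Their poses are not given: they have to be found in the camera images.
- filter_changer: loose aluminium bar-shaped filter changer, about 0.5 kg; housing 180 long (x) x 50 wide (y) x 44 mm high, foot (lowest 6 mm) set in 3 mm. On top a black sliding grip (76 mm above the underside) and, by the +y edge, a notched steel rack 5 mm high; both lie inside the 50 mm width, so fingers closing across it can straddle them. Origin: centre of the underside, under the centre of mass; z up
- grip_pinch (a point): pinch point on the sliding grip, 71 mm above the changer's underside, 1.5 mm to +y of its middle line; axes as the changer's. Grip 40 mm along x, its top 5 mm above this point. Fixed ribbed face 15.5 mm to -y, steel latch tab's face 15.5 mm to +y: 31 mm across, 25 mm with the tab pressed. Keep fingertips over the rack: at least 50 mm above the underside, so at most 21 mm below this point
- slide_grip (a joint): grip position along the changer's +x, m: 0 end detent (start), 0.032 middle detent (the next one), 0.064 far detent, each with 2 mm play either way. Slides with 1 to 2 N while the tab is pressed; locked with the tab out in a notch
- latch_tab (a joint): how far the latch tab is pressed in (towards the changer's -y), m: 0 out, 0.006 fully pressed. Spring: 3 N at 0, 8 N fully pressed. The tooth leaves a notch beyond 0.004; let go between notches, the tab rests on the rack at 0.004 and springs out when it comes over a notch
- dock: grey painted plate 230 (x) x 100 (y) x 8 mm, fixed on the bench; on it a fenced bed 188 x 58 mm inside. The fences end 21 mm above the bench (13 mm above the plate), the last 5 mm flared outwards, and reach at most 37 mm from the middle line in y. Origin: centre of the plate's underside; bed floor 8 mm above it, so the seated changer's origin is at x 0, y 0 (within 4 mm), z 8 mm; either way round
- vial: sample vial with screw cap, 22 mm across and 54 mm tall, standing between the two work places; bystander. Origin: centre of its underside
- eyepiece_cap: black dust cap of an eyepiece, 34 mm across and 12 mm high, on the bench; bystander. Origin: centre of its underside
- stain_bottle: small brown reagent bottle, 36 mm across and 98 mm tall, at the back; bystander. Origin: centre of its underside

How it is judged:
By the outcome, as a careful person would: the job done as asked, in the order asked, and still so for the second after the job is handed in, with the robot touching nothing.
It also fails if it takes over 61 s, if anything falls off the work surface, if the arm or the gripper's body presses on something with over 40 N, if the wrist force passes 120 N, or if a joint passes its speed limit or range.

ROBOT

A 6-joint arm with a two-finger parallel gripper is mounted at the origin on a cart in front of the work surface, level with it; the furniture and walls round the work are solid. World frame = base frame: x ahead of the robot, y to its left, z up, the work surface at z = 0. Lengths are in mm, angles in rad, forces in N, time in s.
With the tool pointing down it reaches from about 350 to 875 mm from the base axis. Payload 4.2 kg.
Tool frame: the origin (TCP) lies midway between the tips of the shut fingers; the grasp point (between the pads) lies 19 mm behind it; z points along the fingers, y is the line along which they close (so a half turn about z gives the same grasp; the last joint's range is limited). The gripper opens to 85 mm and grips with 20 to 120 N. Pads are 22 mm wide; open, the fingers measure 114 mm over their backs; the gripper's body (76 mm by 85 mm) begins 54 mm behind the grasp point. The pads swing forward as they close: fully open they stand 13 mm farther back than shut.
Start: joints at [1.573, 0.385, 0.008, 0, -1.194, -0.259], TCP at [158.71, 604.492, 231.312] pointing down, gripper open.
Joint ranges: [-3.14, 3.14], [-1.21, 2.06], [-1.07, 1.41], [-3.16, 2.05], [-2.99, -0.16], [-3.1, 3.1]. Speed limits (rad/s): [2.79, 2.79, 3.14, 3.14, 3.14, 3.14].

INTERFACE

Orientations are given as a unit quaternion [x, y, z, w].
In Python, from bench import read_state, get_image, job_done gives the robot as it stands.
- The arm moves only by the shell command python3 -m jog 'ROWS'. ROWS is JSON, a list of rows, each a list of 3 entries, a list of its own where there are three numbers: the shift along the world's x, y, z scaled (see below), then the turn, a rotation vector about the world's x, y, z scaled (see below), then the gripper's target within -1 to 1 (shut at 1, half-way at 0, fully open at -1). In form: [[[x, y, z], [wx, wy, wz], claw], ...]. A call has 1 to 20 rows; each row is the pose to reach, as a shift and turn from the pose commanded when the call began; what a row does not reach only later rows make up. The controller multiplies each number of a shift by 10 cm and each number of a turn by 120 degrees. A row lasts 1/10 s, in which the tool goes at most 50 mm and 8.59 degrees, less where a joint would pass 70% of its speed; a pose out of reach is approached as far as the arm can. A call with a number of a shift or a turn outside -1 to 1 is refused whole. A call with a gripper value outside its range is refused whole. The fingers move at their own pace and stop on an object; the grip force is fixed at half the most. Time passes only in rows, so rows that repeat a pose let the fingers close. It gives the time, the measured TCP pose, the force, the opening and the grip force at its end, in the units of the state.
- read_state(): the state, without advancing time (a new reading comes with each control period).
- get_image(name): name is "scene" or "top" or "wrist"; returns a dict with "frame" (420x560x3 uint8, red, green, blue), "range_z" (420x560 float32, mm along the optical axis (not along the pixel's ray), 0 where there is no reading), "fx", "fy", "cx", "cy" (pixels), "R" (3x3) and "t" (3): a world point X has camera coordinates R X + t. Camera axes: x right, y down, z forward; pixel columns grow to the right and rows downward; lengths in mm; the calibration is good to about 2 mm. A picture is of the moment at which its call begins.
- job_done(): hands the job in; it is judged then, once.
The state is a dict: "clock": time; "joints": joint angles; "joint_vel": joint speeds; "joint_efforts": joint torques, N m; "position": TCP position; "ee_rot": TCP orientation; "contact_force": force on the tool from outside, world axes, zero at the start; "wrist_torque": the same for the moment, N m; "gripper_width": finger opening in mm; "grasp_force": force on a finger pad.
Only numpy, scipy, OpenCV 4.12 (cv2) and the standard library are available. Lean on these libraries where they do the work, as an engineer would, in place of code of your own. Each camera call takes 0.05 s, during which the arm holds its last target. There are 200 camera calls.

## Working session

There is one attempt and no reset: what is moved stays moved. The work goes in short steps, Python scripts to look and compute and a shell command to move; the robot and the scene stay as the last step left them, time stands still between calls to the robot, and variables do not carry over. Pictures are saved under pics/ and viewed, at most 10 in all, crops included, and the job is handed in when it is done.

```bash
mkdir -p pics
cat > h.py <<'E'
import numpy as np,cv2
from bench import *
def snap(n,f):
    d=get_image(n); cv2.imwrite('pics/'+f+'.png',d['frame'][:,:,::-1]); np.savez('pics/'+f+'.npz',**d); return d
def pts(d):
    z=d['range_z'].astype(float); v,u=np.mgrid[:z.shape[0],:z.shape[1]]
    c=np.stack([(u-d['cx'])/d['fx']*z,(v-d['cy'])/d['fy']*z,z],-1)
    return (c-d['t'])@d['R']
def show(d,f,box=None,s=1):
    im=d['frame'][:,:,::-1]
    if box: x0,y0,x1,y1=box; im=im[y0:y1,x0:x1]
    cv2.imwrite('pics/'+f+'.png',cv2.resize(im,None,fx=s,fy=s,interpolation=cv2.INTER_CUBIC))
E
python3 - <<'E'
from h import *
d=snap('top','top0'); e=snap('scene','scene0')
print(read_state()); print(d['R'],d['t'],d['fx'])
E
```

```text
{'clock': 0.1, 'joints': array([ 1.57258821e+00,  3.85463821e-01,  6.81176321e-03, -4.84752213e-04,
       -1.19400899e+00, -2.58636355e-01]), 'joint_vel': array([ 0.00063508, -0.00042861,  0.00183058,  0.00218236, -0.00075793,
       -0.00021669]), 'joint_efforts': array([ 3.62118408e-05, -3.93316054e+01,  1.88929689e+01,  4.19794679e+00,
       -2.58182677e-03,  5.26103406e-06]), 'position': array([158.58371649, 604.01882695, 230.35244021]), 'ee_rot': array([ 9.91753284e-01, -1.28158123e-01, -1.02319470e-04,  9.53721010e-04]), 'contact_force': array([-0.42724272,  0.57241629,  0.56517001]), 'wrist_torque': array([-0.04087558,  0.04513194,  0.02068258]), 'grasp_force': 0.0, 'gripper_width': 85.40967226870782}
[[ 0.00894887 -0.99990157  0.01080628]
 [-0.99757192 -0.00967338 -0.06896872]
 [ 0.06906646 -0.01016285 -0.99756029]] [ -15.51328982  582.60170049 1048.79116402] 443.7313438648528
```

View pics/top0.png

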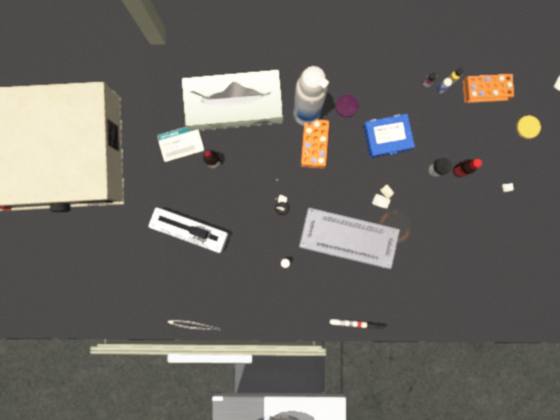

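View pics/scene0.png

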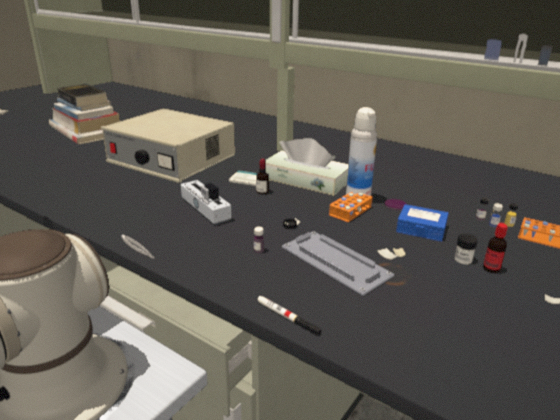

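The top view shows the changer at about (188,230), the dock at (350,238), the vial at (286,263), the cap at (282,208) and the bottle at (212,158). A bar lies near row 350. Next I'll measure poses and obstacle heights.

Run:
```python
from h import *
d=dict(np.load('pics/top0.npz')); P=pts(d)
for n,(u,v) in dict(bar=(210,350),post=(145,20),box=(60,140),ch=(175,224),grip=(200,236),vial=(286,263),bench=(260,300),dock=(350,260),cart=(280,375),bott=(312,80)).items(): print(n,P[v,u].round())
def rect(box,z0,z1):
    x0,y0,x1,y1=box; Q=P[y0:y1,x0:x1].reshape(-1,3); Q=Q[(Q[:,2]>z0)&(Q[:,2]<z1)]
    r=cv2.minAreaRect(Q[:,:2].astype(np.float32)); print(len(Q),r,Q.mean(0).round(1)); return Q
rect((140,200,235,258),38,52); rect((140,200,235,258),62,90); rect((295,200,405,272),4,30);rect((295,200,405,272),14,30)
rect((275,255,297,272),40,65);rect((272,198,292,218),7,20)
show(d,'ch',(140,200,240,260),8) 
show(d,'dk',(290,195,410,275),6)
```

```text
bar [245. 175. -53.]
post [1013.  310.  117.]
box [737. 489. 116.]
ch [557. 248.  44.]
grip [529. 183.  76.]
vial [469. -13.  50.]
bench [377.  49.  -2.]
dock [ 475. -170.   -1.]
cart [ 110.   -2. -313.]
bott [830. -58. 245.]
1408 ((545.4749145507812, 218.37123107910156), (180.76699829101562, 49.93877029418945), 70.65155029296875) [546.6 221.2  44.3]
208 ((533.7146606445312, 189.05267333984375), (40.52329635620117, 31.551753997802734), 72.35029602050781) [535.1 188.2  75.2]
3824 ((536.632568359375, -166.98162841796875), (170.94412231445312, 264.37396240234375), 0.48202913999557495) [ 530.8 -167.2    9.3]
474 ((529.904052734375, -171.3822021484375), (210.08238220214844, 77.61363220214844), 79.55211639404297) [ 531.1 -170.1   19.3]
52 ((469.84490966796875, -11.704793930053711), (16.293380737304688, 16.24332046508789), 0.45957982540130615) [470.  -11.5  54.7]
34 ((601.293701171875, -2.5417184829711914), (32.04230499267578, 29.279399871826172), 0.1835564374923706) [602.4  -2.3  10.7]
```

View pics/ch.png

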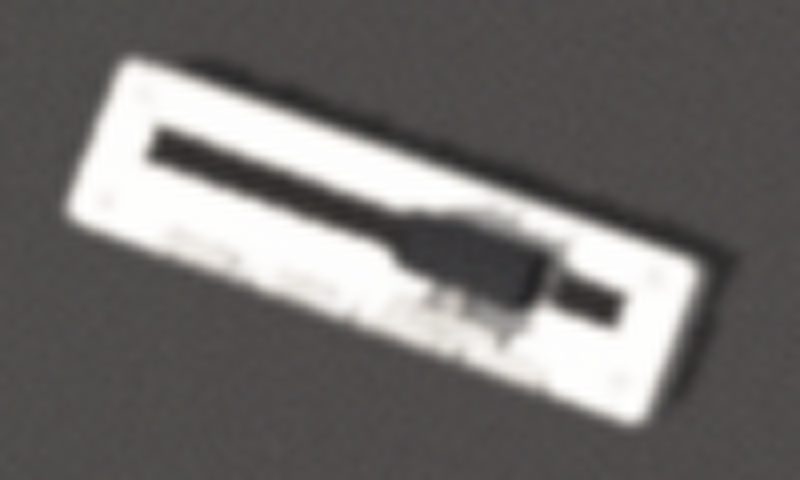

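Changer centre is about (545.5, 218.4), with its +x at 70.6° in the world. The grip stands toward the -y end, and the rack and tab are on the side toward the robot (lower edge in the crop). Next is the dock.

View pics/dk.png

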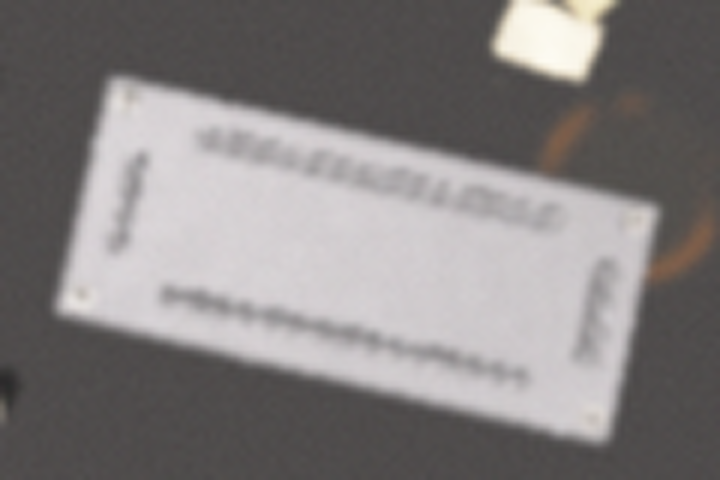

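Run:
```python
from h import *
from scipy.optimize import minimize
d=dict(np.load('pics/top0.npz')); P=pts(d)
# colour-segmented plate outline, projected onto z=8
im=d['frame'].astype(int); g=im.sum(2)
x0,y0,x1,y1=292,200,405,275
m=np.zeros(g.shape,np.uint8); m[y0:y1,x0:x1]=(g[y0:y1,x0:x1]>250)
sat=im.max(2)-im.min(2); m[sat>40]=0
c=max(cv2.findContours(m,0,1)[0],key=cv2.contourArea)[:,0]
def proj(uv,z):
    r=np.c_[(uv[:,0]-d['cx'])/d['fx'],(uv[:,1]-d['cy'])/d['fy'],np.ones(len(uv))]@d['R']; C=-d['R'].T@d['t']
    return C+r*((z-C[2])/r[:,2])[:,None]
print(cv2.minAreaRect(proj(c,8)[:,:2].astype(np.float32)), cv2.contourArea(c))
Q=P[205:270,300:402].reshape(-1,3); Q=Q[(Q[:,2]>15)&(Q[:,2]<24)][:,:2]
q=Q-np.median(Q,0); w,V=np.linalg.eigh(np.cov(q.T)); print(np.degrees(np.arctan2(*V[::-1,1])))
```

```text
((542.1533203125, -176.07566833496094), (249.83204650878906, 136.48939514160156), 77.4742660522461) 4167.0
77.20862702318263
```

```bash
python3 -m jog '[[[1,-1,0],[0,0,-0.2],-1],[[1,-1,0],[0,0,-0.4],-1],[[1,-1,0],[0,0,-0.6],-1],[[1,-1,0],[0,0,-0.789],-1],[[1,-1,0],[0,0,-0.789],-1],[[1,-1,0],[0,0,-0.789],-1],[[1,-1,0],[0,0,-0.789],-1],[[1,-1,0],[0,0,-0.789],-1],[[1,-1,0],[0,0,-0.789],-1],[[1,-1,0],[0,0,-0.789],-1],[[1,-1,0],[0,0,-0.789],-1],[[1,-1,0],[0,0,-0.789],-1]]'
```

```text
clock: 1.3
position: [258.6, 504.2, 230.8]
ee_rot: [-0.578, 0.816, -0.0, -0.0]
contact_force: [-0.1, -0.0, -0.2]
gripper_width: 85.4
grasp_force: 0.0
```

```bash
python3 - <<'E'
from h import *
d=dict(np.load('pics/top0.npz'))
uv=np.array([[112,76],[657,207],[607,440],[58,312]])/6+[290-.4,195-.4]
r=np.c_[(uv[:,0]-d['cx'])/d['fx'],(uv[:,1]-d['cy'])/d['fy'],np.ones(4)]@d['R']; C=-d['R'].T@d['t']
X=(C+r*((8-C[2])/r[:,2])[:,None])[:,:2]; print(X,X.mean(0)); a=X[0]-X[1]; b=X[3]-X[2]
print([ (np.linalg.norm(v),np.degrees(np.arctan2(v[1],v[0]))) for v in (a,b,X[0]-X[3],X[1]-X[2])])
E
python3 -m jog '[[[0.5,-0.5,0],[0,0,0],-1],[[1,-1,0],[0,0,0],-1],[[1,-1,0],[0,0,0],-1],[[1,-1,0],[0,0,0],-1]]'
python3 -m jog '[[[0.5,-0.5,0],[0,0,0],-1],[[1,-1,0],[0,0,0],-1],[[1,-1,0],[0,0,0],-1],[[1,-1,0],[0,0,0],-1]]'
python3 -m jog '[[[0.5,-0.5,0],[0,0,0],-1],[[0.87,-0.86,0],[0,0,0],-1],[[0.87,-0.86,0],[0,0,0],-1],[[0.87,-0.86,0],[0,0,0],-1],[[0.87,-0.86,0],[0,0,0],-1]]'
python3 - <<'E'
from h import *
d=snap('wrist','w1'); print(read_state()['joints'].round(2))
P=pts(d).reshape(-1,3)
for lo,hi in((38,52),(68,84)):
    Q=P[(P[:,2]>lo)&(P[:,2]<hi)&(abs(P[:,0]-545)<110)&(abs(P[:,1]-218)<110)]; print(len(Q),cv2.minAreaRect(Q[:,:2].astype(np.float32)),Q.mean(0))
E
```

```text
[[ 602.72559436  -66.64638111]
 [ 551.49498062 -288.5144575 ]
 [ 457.18953504 -267.43694045]
 [ 506.76580541  -45.31577828]] [ 529.54397886 -166.97838933]
[(np.float64(227.70599269455852), np.float64(76.99795715220414)), (np.float64(227.58650502443584), np.float64(77.41810539368981)), (np.float64(98.30196189635951), np.float64(-12.532338363300605)), (np.float64(96.63218299831782), np.float64(-12.598699482444978))]
clock: 1.7
position: [360.9, 401.2, 231.1]
ee_rot: [-0.577, 0.817, -0.0, -0.001]
contact_force: [0.2, 0.3, 0.2]
gripper_width: 85.4
grasp_force: 0.0
clock: 2.1
position: [460.8, 301.7, 230.9]
ee_rot: [-0.577, 0.817, -0.0, -0.0]
contact_force: [-0.7, -0.1, -0.9]
gripper_width: 85.2
grasp_force: 0.0
clock: 2.6
position: [545.4, 218.8, 230.8]
ee_rot: [-0.578, 0.816, 0.0, -0.0]
contact_force: [-0.8, 0.6, -0.1]
gripper_width: 85.5
grasp_force: 0.0
[ 0.66  0.32 -0.09 -0.   -1.16 -0.99]
5441 ((542.5845947265625, 218.56614685058594), (178.4488983154297, 50.569976806640625), 70.5701675415039) [541.17321383 214.39046324  44.28482139]
987 ((531.0587158203125, 190.41343688964844), (40.166481018066406, 31.71807861328125), 70.39449310302734) [532.71231734 188.94468772  75.40212296]
```

View pics/w1.png

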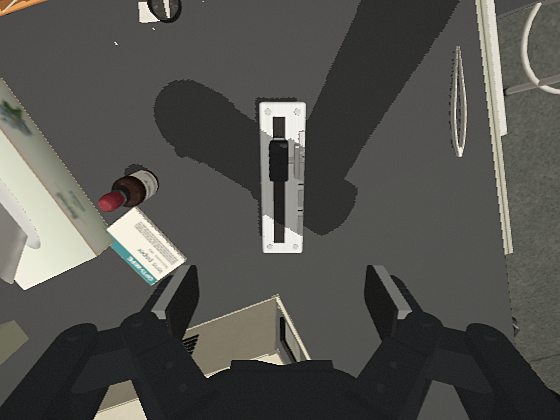

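The wrist view confirms the changer centre and its axis, with the grip toward the top of the picture and the tab and rack on the right. Descending.

```bash
python3 -m jog '[[[-0.01,0,-0.5],[0,0,0],-1],[[-0.01,0,-1],[0,0,0],-1],[[-0.01,0,-1],[0,0,0],-1]]'
python3 -m jog '[[[0,0,-0.25],[0,0,0],-1],[[0,0,-0.5],[0,0,0],-1],[[0,0,-0.75],[0,0,0],-1],[[0,0,-0.9],[0,0,0],-1],[[0,0,-1],[0,0,0],-1],[[0,0,-1],[0,0,0],-1]]'
python3 -m jog '[[[0,0,-0.1],[0,0,0],-1],[[0,0,-0.15],[0,0,0],-1],[[0,0,-0.15],[0,0,0],-1],[[0,0,-0.15],[0,0,0],-1]]'
```

```text
clock: 2.95
position: [539.3, 217.1, 124.8]
ee_rot: [-0.578, 0.816, 0.001, -0.008]
contact_force: [-0.3, -1.0, -1.0]
gripper_width: 85.0
grasp_force: 0.0
clock: 3.55
position: [544.8, 219.4, 31.8]
ee_rot: [-0.579, 0.816, -0.0, 0.0]
contact_force: [-0.1, -0.2, -1.0]
gripper_width: 85.5
grasp_force: 0.0
clock: 3.95
position: [544.9, 218.5, 16.6]
ee_rot: [-0.578, 0.816, -0.0, 0.0]
contact_force: [0.8, 0.4, 0.6]
gripper_width: 85.0
grasp_force: 0.0
```

```bash
python3 -m jog '[[[0,0,0],[0,0,0],-0.6],[[0,0,0],[0,0,0],-0.4],[[0,0,0],[0,0,0],-0.3],[[0,0,0],[0,0,0],-0.2],[[0,0,0],[0,0,0],-0.1],[[0,0,0],[0,0,0],0],[[0,0,0],[0,0,0],1],[[0,0,0],[0,0,0],1],[[0,0,0],[0,0,0],1],[[0,0,0],[0,0,0],1],[[0,0,0],[0,0,0],1],[[0,0,0],[0,0,0],1]]'
python3 -m jog '[[[0,0,0.1],[0,0,0],1],[[0,0,0.3],[0,0,0],1],[[0,0,0.6],[0,0,0],1],[[0,0,0.8],[0,0,0],1],[[0,0,0.9],[0,0,0],1],[[0,0,0.9],[0,0,0],1],[[0,0,0.9],[0,0,0],1]]'
python3 - <<'E'
from h import *
d=snap('wrist','w2'); s=read_state(); print(s['position'],s['gripper_width'],s['grasp_force'])
P=pts(d).reshape(-1,3); z0=s['position'][2]
Q=P[(abs(P[:,0]-545)<110)&(abs(P[:,1]-218)<110)]
h=np.histogram(Q[:,2],bins=np.arange(-5,220,5)); print([(int(b),int(c)) for c,b in zip(*h) if c>200])
show(d,'w2c',(150,60,430,330),2)
E
```

```text
clock: 5.15
position: [544.6, 218.6, 16.7]
ee_rot: [-0.578, 0.816, 0.0, 0.0]
contact_force: [-2.3, 1.3, 5.3]
gripper_width: 48.9
grasp_force: 65.1
clock: 5.85
position: [543.7, 217.9, 104.9]
ee_rot: [-0.578, 0.816, 0.0, -0.001]
contact_force: [-0.5, 0.6, -5.5]
gripper_width: 48.7
grasp_force: 64.2
[543.55591525 217.75844932 104.51578769] 48.90958916872092 64.23429250717163
[(-5, 15347), (0, 14714), (120, 208), (125, 551), (130, 19427), (135, 2120), (140, 1008), (145, 991), (150, 1385), (155, 2374), (160, 12317), (165, 2565), (170, 2451), (175, 3748), (180, 5366), (185, 5956), (190, 5960), (195, 3346), (200, 1270)]
```

View pics/w2c.png

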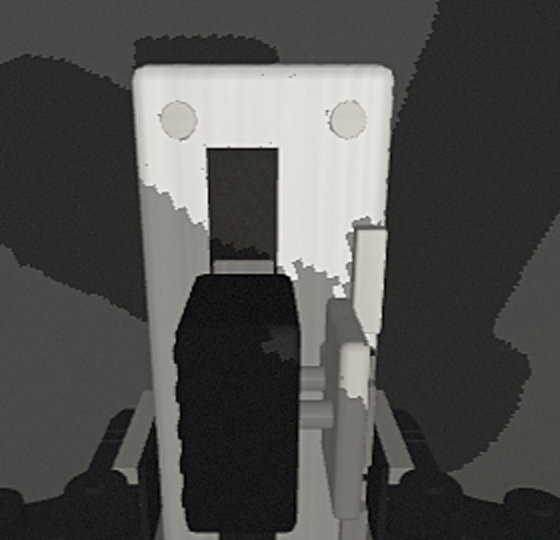

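Held well and level, tab out and clear of the fingers. Next I'll measure the lengthwise offset in the hand and start the carry.

```bash
python3 - <<'E'
from h import *
d=dict(np.load('pics/w2.npz')); P=pts(d).reshape(-1,3)
a=np.radians(70.6); ax=np.array([np.cos(a),np.sin(a)]); ay=np.array([-ax[1],ax[0]])
Q=P[(P[:,2]>125)&(P[:,2]<137)]; r=(Q[:,:2]-[543.6,217.8]); u=r@ax; v=r@ay
k=abs(v)<30; print(np.percentile(u[k],[0,.5,2,50]), u[k].min())
for lo in (-90,-85,-75,-65):
    s=k&(u>lo)&(u<lo+8); print(lo,s.sum(), v[s].min() if s.any() else 0, v[s].max() if s.any() else 0)
E
python3 -m jog '[[[-0.02,-0.2,0],[0,0,0.015],1],[[-0.02,-0.5,0],[0,0,0.03],1],[[-0.03,-0.8,0],[0,0,0.045],1],[[-0.04,-1,0],[0,0,0.056],1]]'
python3 -m jog '[[[-0.02,-0.4,0],[0,0,0],1],[[-0.02,-0.7,0],[0,0,0],1],[[-0.03,-1,0],[0,0,0],1],[[-0.03,-1,0],[0,0,0],1]]'
python3 -m jog '[[[-0.02,-0.4,0],[0,0,0],1],[[-0.02,-0.7,0],[0,0,0],1],[[-0.03,-0.9,0],[0,0,0],1],[[-0.03,-1,0],[0,0,0],1]]'
python3 -m jog '[[[-0.02,-0.4,0],[0,0,0],1],[[-0.04,-0.7,0],[0,0,0],1],[[-0.04,-0.8,0],[0,0,0],1],[[-0.04,-0.85,0],[0,0,0],1],[[-0.04,-0.85,0],[0,0,0],1],[[-0.04,-0.85,0],[0,0,0],1]]'
python3 - <<'E'
from h import *
d=snap('wrist','w3'); e=snap('top','top3')
show(d,'w3v',None,1.4)
E
```

```text
[-89.82238764 -89.70531804 -88.61862745 -59.47986395] -89.82238763696319
-90 2834 -24.136290290305514 25.93515442805792
-85 2830 -24.139917906657356 26.054121044394268
-75 2633 -24.234175203705956 25.97554099801417
-65 2399 -24.07812715358343 26.171260852597438
clock: 6.3
position: [539.2, 116.4, 104.5]
ee_rot: [-0.625, 0.781, 0.001, -0.002]
contact_force: [-0.2, 0.4, -4.9]
gripper_width: 49.0
grasp_force: 64.1
clock: 6.7
position: [535.8, 15.2, 104.6]
ee_rot: [-0.623, 0.782, 0.001, -0.002]
contact_force: [0.0, -0.4, -4.8]
gripper_width: 49.0
grasp_force: 64.0
clock: 7.1
position: [533.7, -82.7, 105.0]
ee_rot: [-0.624, 0.781, 0.001, -0.001]
contact_force: [-0.4, -0.2, -5.6]
gripper_width: 48.7
grasp_force: 64.1
clock: 7.7
position: [530.8, -165.6, 106.1]
ee_rot: [-0.625, 0.781, 0.0, -0.0]
contact_force: [-0.8, -0.3, -4.6]
gripper_width: 49.0
grasp_force: 64.1
```

View pics/w3v.png

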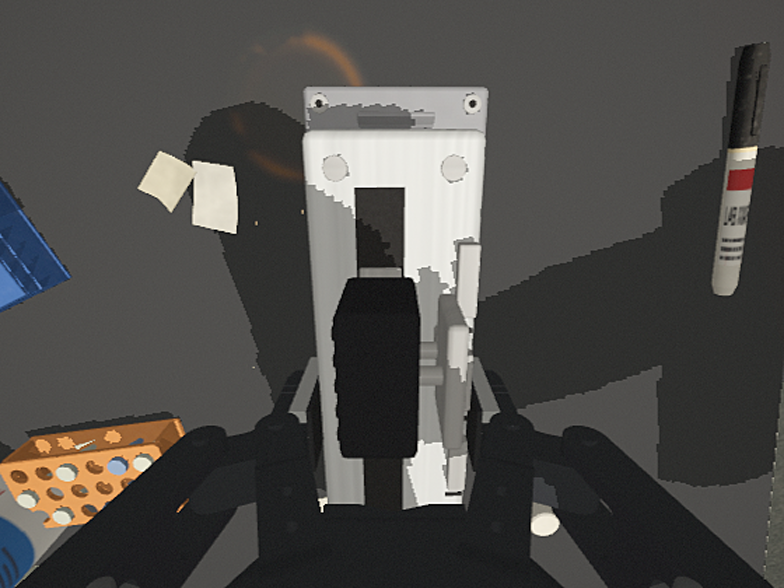

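The wrist view shows the changer over the dock. Plate end corners are at about (304,88) and (488,88), housing end corners at (303,133) and (485,131), all in the 1.4× picture. Next I'll work out the relative offset.

Run:
```python
from h import *
d=dict(np.load('pics/w3.npz')); P=pts(d)
s=read_state(); print(s['position'])
# plate points near its far end, and housing top points
a=np.radians(77.3); ax=np.array([np.cos(a),np.sin(a)]); ay=np.array([-ax[1],ax[0]])
q=P.reshape(-1,3)
for n,lo,hi,half in(('plate',5.5,11,115),('house',125,140,90)):
    k=(q[:,2]>lo)&(q[:,2]<hi); r=q[k][:,:2]-[529.5,-167]; u=r@ax; v=r@ay
    m=(abs(v)<55)&(u<-40)&(u>-130); u=u[m];v=v[m]
    e=np.percentile(u,.5); print(n,'end u',e,'-> centre u',e+half, 'z',q[k][:,2][m].mean() if 0 else '')
    B=[]
    for b in np.arange(np.floor(e)+2,e+(16 if n=='plate' else 46),3):
        t=(u>b)&(u<b+3)
        if t.sum()>20: B.append((b+1.5,np.percentile(v[t],.5),np.percentile(v[t],99.5)))
    B=np.array(B); print('mid v',B[:,1:].mean(), 'width',(B[:,2]-B[:,1]).mean(),'side slopes deg',[np.degrees(np.polyfit(B[:,0],B[:,i],1)[0]) for i in(1,2)])
    E=[(c+1,np.percentile(u[(v>c)&(v<c+2)],1)) for c in np.arange(np.percentile(v,2)+2,np.percentile(v,98)-3,2) if ((v>c)&(v<c+2)).sum()>20]
    E=np.array(E); print('end-edge slope deg',-np.degrees(np.polyfit(E[:,0],E[:,1],1)[0]))
```

```text
[ 530.86408409 -165.49384664  106.27626834]
plate end u -115.05168865984537 -> centre u -0.05168865984536808 z 
mid v 0.8929159335327668 width 98.1412359455614 side slopes deg [np.float64(0.711884834154321), np.float64(1.570487861734884)]
end-edge slope deg 0.19340467253288865
house end u -88.07584742371102 -> centre u 1.924152576288975 z 
mid v -0.03731164359039608 width 48.661687886559626 side slopes deg [np.float64(0.06264952721733248), np.float64(-0.7831515112477071)]
end-edge slope deg 0.08958243699906421
```

```bash
python3 -m jog '[[[-0.013,-0.018,-0.1],[0,0,0],1],[[-0.013,-0.018,-0.3],[0,0,0],1],[[-0.013,-0.018,-0.45],[0,0,0],1],[[-0.013,-0.018,-0.55],[0,0,0],1],[[-0.013,-0.018,-0.6],[0,0,0],1],[[-0.013,-0.018,-0.6],[0,0,0],1],[[-0.013,-0.018,-0.6],[0,0,0],1]]'
python3 -m jog '[[[0,0,-0.03],[0,0,0],1],[[0,0,-0.06],[0,0,0],1],[[0,0,-0.09],[0,0,0],1],[[0,0,-0.12],[0,0,0],1],[[0,0,-0.15],[0,0,0],1],[[0,0,-0.17],[0,0,0],1],[[0,0,-0.17],[0,0,0],1],[[0,0,-0.17],[0,0,0],1]]'
```

```text
clock: 8.5
position: [530.0, -168.3, 46.8]
ee_rot: [-0.625, 0.781, -0.0, 0.0]
contact_force: [0.2, -0.3, -4.4]
gripper_width: 49.1
grasp_force: 64.0
clock: 9.3
position: [529.4, -168.3, 29.3]
ee_rot: [-0.625, 0.781, -0.0, -0.0]
contact_force: [0.5, 0.5, -5.0]
gripper_width: 48.9
grasp_force: 64.0
```

```bash
python3 -m jog '[[[0,0,-0.01],[0,0,0],1],[[0,0,-0.02],[0,0,0],1],[[0,0,-0.03],[0,0,0],1],[[0,0,-0.04],[0,0,0],1],[[0,0,-0.045],[0,0,0],1],[[0,0,-0.045],[0,0,0],1],[[0,0,-0.045],[0,0,0],1]]'
python3 -m jog '[[[0,0,-0.007],[0,0,0],1],[[0,0,-0.007],[0,0,0],1],[[0,0,-0.007],[0,0,0],1]]'
```

```text
clock: 10.0
position: [529.4, -168.3, 24.8]
ee_rot: [-0.625, 0.781, 0.0, 0.0]
contact_force: [-0.8, 0.0, -5.1]
gripper_width: 49.2
grasp_force: 64.3
clock: 10.3
position: [529.5, -168.3, 24.7]
ee_rot: [-0.625, 0.781, -0.0, 0.0]
contact_force: [-2.5, 0.9, 2.0]
gripper_width: 49.0
grasp_force: 65.0
```

Bed contact came at the expected height. Releasing, rising and checking.

```bash
python3 -m jog '[[[0,0,0],[0,0,0],0],[[0,0,0],[0,0,0],-0.2],[[0,0,0],[0,0,0],-0.5],[[0,0,0],[0,0,0],-0.7],[[0,0,0],[0,0,0],-0.7],[[0,0,0],[0,0,0],-0.7]]'
python3 -m jog '[[[0,0,0.1],[0,0,0],-0.7],[[0,0,0.3],[0,0,0],-0.7],[[0,0,0.6],[0,0,0],-0.7],[[0,0,0.9],[0,0,0],-0.7],[[0,0,1],[0,0,0],-0.7],[[0,0,1],[0,0,0],-0.7],[[0,0,1],[0,0,0],-0.7]]'
python3 - <<'E'
from h import *
d=snap('wrist','w4'); P=pts(d).reshape(-1,3); show(d,'w4v',(130,0,430,330),1.8)
for lo,hi in((46,60),(78,92)):
    Q=P[(P[:,2]>lo)&(P[:,2]<hi)&(abs(P[:,0]-530)<100)&(abs(P[:,1]+167)<110)]; print(len(Q),cv2.minAreaRect(Q[:,:2].astype(np.float32)),np.median(Q,0))
a=np.radians(77.3); ax=np.array([np.cos(a),np.sin(a)]); ay=np.array([-ax[1],ax[0]])
r=(P[:,:2]-[529.5,-168.3]); u=r@ax;v=r@ay
k=(P[:,2]>48)&(P[:,2]<58)&(abs(v)<35)
print('top z along: ',[(c,P[k&(abs(u-c)<5)&(abs(abs(v)-15)<7)][:,2].mean().round(1)) for c in(-80,-70,-60,60,70) if (k&(abs(u-c)<5)).any()],'end u',np.percentile(u[k],.2))
k=(P[:,2]>6)&(P[:,2]<11)&(abs(v)<60); print('plate end',np.percentile(u[k&(u>-130)],.3))
k=(P[:,2]>80)&(P[:,2]<88)&(abs(v)<30); print('grip u',np.percentile(u[k],[1,99]),'v',np.percentile(v[k],[1,99]),P[k][:,2].mean())
E
```

```text
clock: 10.9
position: [529.6, -168.3, 24.1]
ee_rot: [-0.625, 0.781, -0.0, 0.0]
contact_force: [0.7, 0.4, 0.3]
gripper_width: 72.2
grasp_force: 0.0
clock: 11.6
position: [528.7, -168.2, 123.4]
ee_rot: [-0.625, 0.781, 0.001, -0.0]
contact_force: [0.1, -0.6, -0.7]
gripper_width: 72.6
grasp_force: 0.0
11019 ((528.3359985351562, -167.53564453125), (179.74508666992188, 50.39323806762695), 77.45173645019531) [ 526.23842946 -171.29481742   52.03776712]
2287 ((520.21923828125, -197.13064575195312), (40.64323806762695, 32.03667068481445), 77.30549621582031) [ 522.89296586 -198.87718981   83.82078132]
top z along:  [(-80, np.float64(52.3)), (-70, np.float64(52.0)), (-60, np.float64(52.3)), (60, np.float64(52.2)), (70, np.float64(51.9))] end u -89.33099695599087
plate end -113.89335535834367
grip u [-50.04520833 -11.3757625 ] v [-12.71630377  17.84668696] 83.75975509755692
```

View pics/w4v.png

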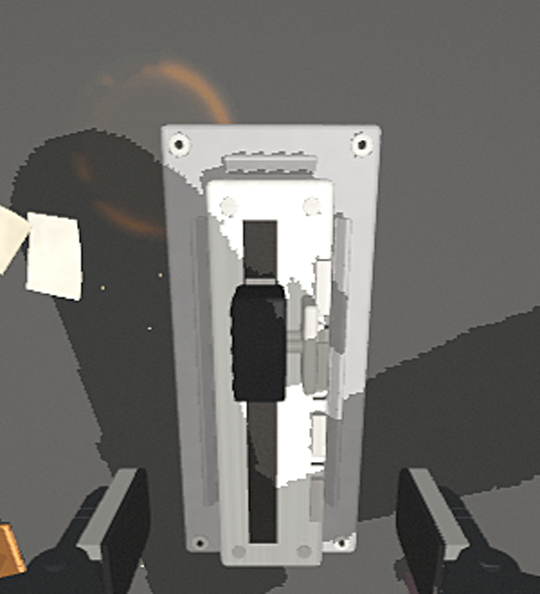

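Seated: the housing top reads z≈52 along its whole length, inside the fences, and the tab is still out. Now to the grip.

```bash
python3 -m jog '[[[-0.05,-0.31,0],[0,0,0],-0.25],[[-0.05,-0.31,0],[0,0,0],-0.25],[[-0.05,-0.31,0],[0,0,0],-0.25],[[-0.05,-0.31,-0.15],[0,0,0],-0.25],[[-0.05,-0.31,-0.3],[0,0,0],-0.25],[[-0.05,-0.31,-0.45],[0,0,0],-0.25],[[-0.05,-0.31,-0.55],[0,0,0],-0.25],[[-0.05,-0.31,-0.61],[0,0,0],-0.25],[[-0.05,-0.31,-0.61],[0,0,0],-0.25],[[-0.05,-0.31,-0.61],[0,0,0],-0.25]]'
```

```text
clock: 12.65
position: [524.8, -199.3, 63.4]
ee_rot: [-0.625, 0.781, -0.0, 0.0]
contact_force: [-0.1, 0.1, 0.5]
gripper_width: 53.3
grasp_force: 0.0
```

```bash
python3 -m jog '[[[-0.007,0,-0.01],[0,0,0],-0.1],[[-0.007,0,-0.01],[0,0,0],0.05],[[-0.007,0,-0.01],[0,0,0],0.15],[[-0.007,0,-0.01],[0,0,0],0.22],[[-0.007,0,-0.01],[0,0,0],0.28],[[-0.007,0,-0.01],[0,0,0],0.28],[[-0.007,0,-0.01],[0,0,0],0.28]]'
python3 -m jog '[[[0,0,0],[0,0,0],0.32],[[0,0,0],[0,0,0],0.36],[[0,0,0],[0,0,0],0.39],[[0,0,0],[0,0,0],0.42],[[0,0,0],[0,0,0],0.45],[[0,0,0],[0,0,0],0.45],[[0,0,0],[0,0,0],0.45],[[0,0,0],[0,0,0],0.45]]'
```

```text
clock: 13.35
position: [523.0, -199.3, 62.1]
ee_rot: [-0.625, 0.781, 0.001, -0.001]
contact_force: [-4.2, 1.0, 3.3]
gripper_width: 30.9
grasp_force: 1.9
clock: 14.15
position: [524.3, -199.4, 62.3]
ee_rot: [-0.625, 0.781, -0.001, 0.0]
contact_force: [-0.2, -2.0, 2.0]
gripper_width: 24.1
grasp_force: 27.6
```

Tab is fully pressed (24 mm between the pads) with almost no side load. Sliding 32 mm along changer +x.

```bash
python3 -m jog '[[[0.007,0.03,0],[0,0,0],0.5],[[0.014,0.062,0],[0,0,0],0.5],[[0.021,0.094,0],[0,0,0],0.5],[[0.028,0.125,0],[0,0,0],0.5],[[0.035,0.156,0],[0,0,0],0.5],[[0.042,0.187,0],[0,0,0],0.5],[[0.049,0.218,0],[0,0,0],0.5],[[0.056,0.25,0],[0,0,0],0.5],[[0.063,0.28,0],[0,0,0],0.5],[[0.07,0.312,0],[0,0,0],0.5],[[0.07,0.312,0],[0,0,0],0.5],[[0.07,0.312,0],[0,0,0],0.5],[[0.07,0.312,0],[0,0,0],0.5]]'
python3 - <<'E'
from h import *
d=snap('wrist','w5'); P=pts(d).reshape(-1,3)
a=np.radians(77.3); ax=np.array([np.cos(a),np.sin(a)]); ay=np.array([-ax[1],ax[0]])
r=(P[:,:2]-[529.5,-168.3]); u=r@ax;v=r@ay
k=(P[:,2]>48)&(P[:,2]<58)&(abs(v)<26); e=np.percentile(u[k],.2)
k=(P[:,2]>79)&(P[:,2]<90)&(abs(v)<11)&(abs(u)<60);print('house end',e,'grip near end rel',np.percentile(u[k],[.5,1,3])-e,'expected 6.9+... start 39.3')
E
```

```text
clock: 15.45
position: [531.4, -167.5, 62.5]
ee_rot: [-0.625, 0.781, -0.0, 0.001]
contact_force: [0.1, 1.1, 5.1]
gripper_width: 22.6
grasp_force: 59.5
house end -89.47636805425707 grip near end rel [71.67088395 71.88279854 72.23504547] expected 6.9+... start 39.3
```

```bash
python3 -m jog '[[[-0.002,-0.008,0],[0,0,0],0.5],[[-0.002,-0.008,0],[0,0,0],0.5],[[-0.002,-0.008,0],[0,0,0],0.4],[[-0.002,-0.008,0],[0,0,0],0.35],[[-0.002,-0.008,0],[0,0,0],0.3],[[-0.002,-0.008,0],[0,0,0],0.2],[[-0.002,-0.008,0],[0,0,0],0.05],[[-0.002,-0.008,0],[0,0,0],-0.1],[[-0.002,-0.008,0],[0,0,0],-0.25],[[-0.002,-0.008,0],[0,0,0],-0.25],[[-0.002,-0.008,0],[0,0,0],-0.25]]'
python3 -m jog '[[[0,0,0.1],[0,0,0],-0.25],[[0,0,0.3],[0,0,0],-0.25],[[0,0,0.6],[0,0,0],-0.4],[[0,0,0.8],[0,0,0],-0.6],[[0,0,0.9],[0,0,0],-0.7],[[0,0,0.9],[0,0,0],-0.7],[[0,0,0.9],[0,0,0],-0.7]]'
python3 - <<'E'
from h import *
d=snap('wrist','w6'); P=pts(d).reshape(-1,3); show(d,'w6v',(130,0,430,330),1.8)
a=np.radians(77.3); ax=np.array([np.cos(a),np.sin(a)]); ay=np.array([-ax[1],ax[0]])
r=(P[:,:2]-[529.5,-168.3]); u=r@ax;v=r@ay
k=(P[:,2]>48)&(P[:,2]<58)&(abs(v)<30); e=np.percentile(u[k],.2); print('z',np.median(P[k][:,2]),'house v',np.percentile(v[k],[.5,99.5]))
k=(P[:,2]>80)&(P[:,2]<88)&(abs(v)<30)&(abs(u)<60); print('end',e,'grip',np.percentile(u[k],[1,99])-e,'v',np.percentile(v[k],[1,99]))
E
```

```text
clock: 16.6
position: [530.7, -169.0, 62.1]
ee_rot: [-0.625, 0.781, -0.0, 0.0]
contact_force: [1.0, 0.3, -0.4]
gripper_width: 53.6
grasp_force: 0.0
clock: 17.3
position: [529.9, -168.7, 151.5]
ee_rot: [-0.625, 0.781, 0.001, -0.0]
contact_force: [0.3, 0.6, -1.3]
gripper_width: 72.6
grasp_force: 0.0
z 52.03783646971551 house v [-23.15457006  26.24462265]
end -89.61717416175688 grip [ 71.06139174 109.3701771 ] v [-12.45283752  18.23006717]
```

View pics/w6v.png

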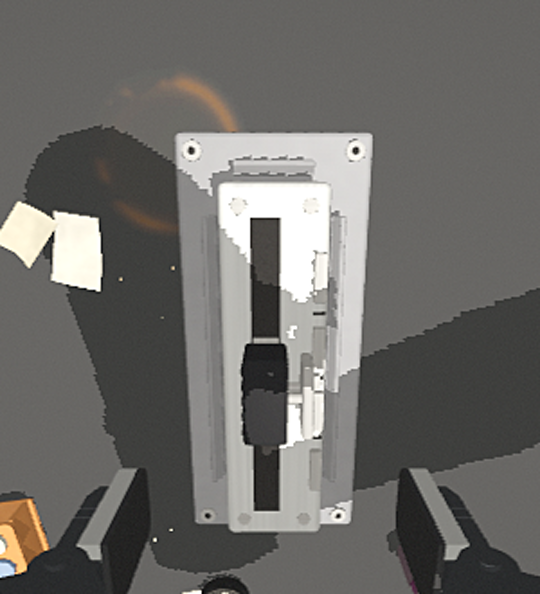

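The grip moved 31.8 mm and measures 30.7 mm across, so the tab has sprung out. The housing top is still at z 52, so it is seated. Handing in.

```bash
python3 -c "from bench import job_done; print(job_done())"
```

```text
the job is handed in; nothing more can be done
None
```

The filter changer is fully seated in the dock, its grip is at the middle detent with the tab sprung out and locked, nothing else on the bench was touched, and the job is handed in (17.3 s of the 61 s used).

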